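# Stand the slumped game cases back in their display stands

### The job

Both game cases, the tall one and the small one, have slumped forward onto the front rails of their display stands. Gently push each one by its top edge with the fingers, up and over until it rests back flat against its backrest with its foot still on the ledge. Only push the cases: do not grip or lift them, and leave everything else on the desk where it is.

Things in the scene. Friction and masses are not known exactly. Their poses are not given: they have to be found in the camera images.
- tall_case: closed plastic disc case, black with paper cover: loose slab 190 mm high (own z, foot to top edge), 135 wide (y), 15 thick (x), about 140 g. Origin at the centre of its foot face; +x is the front cover. At the start it leans 50 deg forward from vertical, foot on the ledge against the backrest, cover down on the rail; home, it leans back 12 deg, flat on the backrest
- tall_top (a point): middle of the tall case's top edge, on its front cover side: the edge to push. It travels on an arc about the foot, inward and up; a newton or two moves it. Once past vertical the case falls back on its backrest by itself
- tall_stand: aluminium stand, fixed, 115 mm wide (y). Origin on the desk, mid-width, straight below the corner of ledge and backrest; +x its front (the way a slumped case leans), z up. Corner 12 mm up; from it the backrest rises 148 mm, sloping back 12 deg from vertical; the ledge (34 mm deep) is square to it. Round 8 mm front rail along y, its centre 95 mm ahead of the origin, 82 mm up
- small_case: closed plastic disc case, black with paper cover: loose slab 125 mm high (own z, foot to top edge), 142 wide (y), 10 thick (x), about 100 g. Origin at the centre of its foot face; +x is the front cover. At the start it leans 45 deg forward from vertical, foot on the ledge against the backrest, cover down on the rail; home, it leans back 12 deg, flat on the backrest
- small_top (a point): middle of the small case's top edge, on its front cover side: the edge to push. It travels on an arc about the foot, inward and up; a newton or two moves it. Once past vertical the case falls back on its backrest by itself
- small_stand: aluminium stand, fixed, 122 mm wide (y). Origin on the desk, mid-width, straight below the corner of ledge and backrest; +x its front (the way a slumped case leans), z up. Corner 12 mm up; from it the backrest rises 97 mm, sloping back 12 deg from vertical; the ledge (34 mm deep) is square to it. Round 8 mm front rail along y, its centre 62 mm ahead of the origin, 64 mm up
- can: slim drink can, aluminium, 53 mm across, 135 mm tall; origin at the centre of its underside
- mug: white mug, 80 mm across, 95 mm tall, handle on its own +y side; origin at the centre of its underside
- mouse: computer mouse, about 112 x 58 x 36 mm; origin at the centre of its underside
- gamepad: game controller, about 120 x 150 x 47 mm; origin under the middle of its body
- figurine: little brass figurine, 44 mm across at the foot, 86 mm tall; origin at the centre of its underside
- hub: flat aluminium hub, 35 x 90 x 18 mm; origin at the centre of its underside
There are look-alikes about, which are no part of the job. Leave any red look-alike of the tall_case alone.

How it is judged:
By the outcome, as a careful person would: the job done as asked, in the order asked, and still so for the second after the job is handed in, with the robot touching nothing.
It also fails if it takes over 54 s, if anything falls off the work surface, if the arm or the gripper's body presses on something with over 40 N, if the wrist force passes 120 N, or if a joint passes its speed limit or range.

### The arm

A 6-joint arm with a two-finger parallel gripper is mounted at the origin on the work surface. World frame = base frame: x ahead of the robot, y to its left, z up, the work surface at z = 0. Lengths are in m, angles in rad, forces in N, time in s.
With the tool pointing down it reaches from about 0.375 to 0.975 m from the base axis. Payload 3.8 kg.
Tool frame: the origin (TCP) lies on the centre line of the jaws, within the pads' length; the fingertips stand 25 mm ahead of it and the grasp point (between the pads) lies 6 mm ahead of it; z points along the fingers, x is the direction in which the jaws open and shut, and the axes are right-handed (so a half turn about z gives the same grasp; the last joint's range is limited). The gripper opens to 88 mm and grips with 3 to 60 N. Pads are 18 mm wide; open, the fingers measure 123 mm over their backs; the gripper's body (75 mm by 187 mm) begins 45 mm behind the grasp point.
Start: joints at [1.169, 0.264, 1.604, -0, 1.274, -0.037], TCP at [0.241, 0.631, 0.264] pointing down, gripper open.
Joint ranges: [-2.63, 2.63], [-0.94, 2.18], [0.31, 2.57], [-1.31, 4.45], [0, 2.66], [-2.55, 2.55]. Speed limits (rad/s): [2.57, 2.57, 3.14, 3.14, 3.14, 3.14].

### API

Orientations are given as [roll, pitch, yaw] about the fixed x, y, z axes, in that order (R = Rz(yaw) Ry(pitch) Rx(roll)).
In Python, from cell import * gives the robot as it stands.
- The arm moves only by the tool play_rows, never from a script. Its argument "moves" is a list of rows, each an object with "dp": the shift along the tool's x, y, z normalised to -1 to 1, where 1 is 4 cm, a list of three; "rot": the turn, a rotation vector about the tool's x, y, z normalised to -1 to 1, where 1 is pi/2 rad, a list of three. A call has 1 to 20 rows; each row shifts and turns the pose as measured when the row begins, along the tool's axes as they then stand; what a row does not reach is not made up. A row lasts 1/12 s, in which the tool goes at most 41.7 mm and 7.16 degrees, less where a joint would pass 70% of its speed; a pose out of reach is approached as far as the arm can. A call with a number of a shift or a turn outside -1 to 1 is refused whole. A call with a gripper value outside its range is refused whole. "gripper" is the closure, from 0 (fully open) to 1 (shut), set as the call begins (left out, the last holds). The fingers move at their own pace and stop on an object; "squeeze" is the grip in N (left out, the last holds). Time passes only in rows, so rows that do not move let the fingers close. It gives the time, the measured TCP pose, the force and the opening at its end, in the units of the state.
- get_obs(): the state, without advancing time (a new reading comes with each control period).
- get_image(name): name is "scene" or "top"; returns the picture (384x512x3 uint8, red, green, blue); there is no depth.
- calibration(name): a dict with "intrinsics" (3x3 intrinsics, pixels), "dist_coeffs" ([k1, k2, p1, p2, k3] as OpenCV has them; the pictures are not rectified), "R" (3x3) and "t" (3): a world point X has camera coordinates R X + t. Camera axes: x right, y down, z forward; pixel columns grow to the right and rows downward; lengths in m; the calibration is good to about 2 mm. A picture is of the moment at which its call begins. calibration takes no time and is no camera call.
- close_job(): hands the job in, once; it reports no verdict.
Trained networks look in the newest picture that a camera, given by its name, has taken for a name from the list of things; names that differ only in an ending like _2 or _b are one class to them, and where a whole thing is asked for, a point or a joint stands for the part that bears it (a point fixed in the world has none). Each returns a list of dicts, best first, with "p" (0 to 1); they miss things now and then, are a little off and sometimes report something else, mostly with a low value. They report only what shows in the picture. A call takes as long as a camera call. They do not tell look-alikes from the thing itself.
- boxes_of(query, camera): "centre" ([column, row] as shares, 0 to 1, of the picture: columns of its width, rows of its height, amid what is visible of it).
- trace(query, camera): "pixels" (384x512 bool, what is visible of it) and "centre" ([column, row] as shares, 0 to 1, of the picture: columns of its width, rows of its height, amid what is visible of it).
- pinpoint(query, camera): "centre" ([column, row] as shares, 0 to 1, of the picture: columns of its width, rows of its height: a listed point, or the origin of a listed thing).
The state is a dict: "clock": time; "joints": joint angles; "qd": joint speeds; "effort": joint torques, N m; "position": TCP position; "eef_rot": TCP orientation; "force": force on the tool from outside, world axes, zero at the start; "ft_torque": the same for the moment, N m; "finger_gap": finger opening in m.
Only numpy, scipy, OpenCV 4.12 (cv2) and the standard library are available. Lean on these libraries where they do the work, as an engineer would, in place of code of your own. Each camera call takes 0.05 s, during which the arm holds its last target.

## Working session

There is one attempt and no reset: what is moved stays moved. The work goes in short steps, Python scripts to look and compute and a tool call to move; the robot and the scene stay as the last step left them, time stands still between calls to the robot, and variables do not carry over. Pictures are saved under pics/ and viewed, and the job is handed in when it is done.

Besides the shell and the picture viewer there is one more tool, called after "Call:" as name(argument=value, ...), one argument or row to a line, values as JSON. play_rows: Moves the arm, as the interface text tells. Scaled input: -1 to 1 covers 4 cm each way for a shift and pi/2 rad each way for a turn. Its arguments: {"type":"object","properties":{"moves":{"type":"array"},"gripper":{"type":"number"},"squeeze":{"type":"number"}},"required":["moves"]}

```bash
ls; mkdir -p pics
python3 - <<'E'
from cell import *
import cv2
for n in ("scene","top"):
    im=get_image(n); cv2.imwrite(f"pics/{n}0.png",cv2.resize(im[:,:,::-1],(800,600),interpolation=cv2.INTER_CUBIC))
    cv2.imwrite(f"raw_{n}.png",im[:,:,::-1])
    c=calibration(n); print(n,{k:__import__('numpy').round(v,4).tolist() for k,v in c.items()})
print(get_obs())
E
```

```text
pics
scene {'intrinsics': [[384.0305, 0.0, 252.4982], [0.0, 384.0305, 188.3526], [0.0, 0.0, 1.0]], 'dist_coeffs': [-0.102, 0.0, 0.0, 0.0, 0.0], 'R': [[0.0003, 0.9999, 0.011], [0.6553, 0.0081, -0.7553], [-0.7553, 0.0075, -0.6553]], 't': [0.0368, -0.2534, 1.6315]}
top {'intrinsics': [[352.4745, 0.0, 258.1792], [0.0, 352.4745, 195.272], [0.0, 0.0, 1.0]], 'dist_coeffs': [0.0081, 0.0, 0.0, 0.0, 0.0], 'R': [[-0.0004, -0.9994, -0.0342], [-0.9841, 0.0065, -0.1776], [0.1777, 0.0335, -0.9835]], 't': [-0.0143, 0.5234, 1.1908]}
{'clock': 0.1, 'joints': array([ 1.16911477e+00,  2.64668309e-01,  1.60522850e+00,  7.40014105e-06,
        1.27370492e+00, -3.68631166e-02]), 'qd': array([-0.00194594, -0.00101505, -0.00242809,  0.00094232, -0.000952  ,
       -0.00027653]), 'effort': array([ 4.18617483e-04, -5.03617859e+01, -3.58068895e+01,  7.31151318e-02,
        2.33818410e-02, -8.81260462e-05]), 'position': array([0.24057162, 0.63004236, 0.26252369]), 'eef_rot': array([-3.14151154e+00,  2.00744954e-03,  1.20597580e+00]), 'force': array([ 0.21090925,  0.72892508, -0.52940324]), 'ft_torque': array([-0.00253636, -0.00625735,  0.04506811]), 'finger_gap': 0.08798488824189733}
```

View pics/scene0.png

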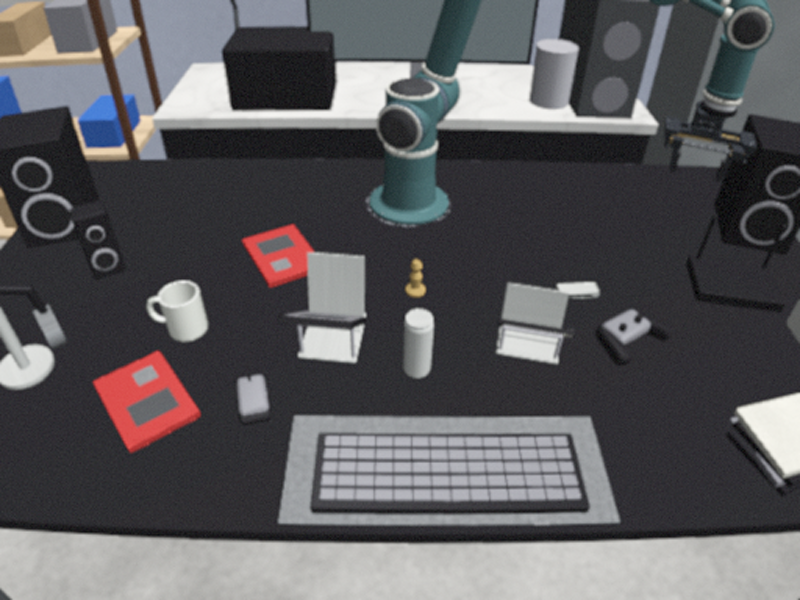

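View pics/top0.png

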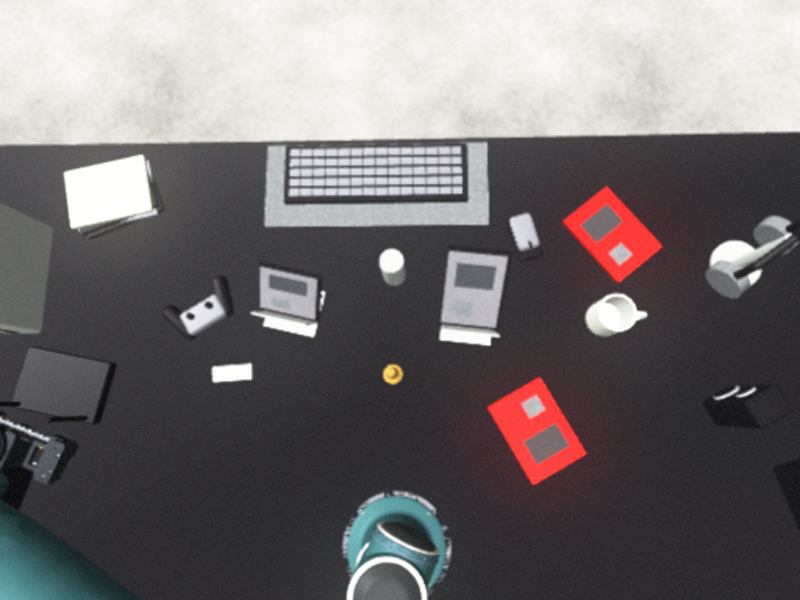

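Run:
```python
from cell import *
import numpy as np
for q in ["tall_top","small_top","tall_stand","small_stand","tall_case","small_case","can","mug","mouse","gamepad","figurine","hub"]:
  for c in ("scene","top"):
    r=pinpoint(q,c); print(q,c,[(np.round(np.array(d["centre"])*[512,384],1).tolist(),round(d["p"],2)) for d in r])
```

```text
tall_top scene [([107.9, 275.6], 0.95), ([200.4, 207.9], 0.92), ([170.7, 149.6], 0.62)]
tall_top top [([360.4, 301.3], 0.92), ([305.5, 156.8], 0.69), ([371.0, 130.9], 0.6)]
small_top scene [([345.7, 208.9], 0.51)]
small_top top [([184.5, 171.1], 0.59)]
tall_stand scene [([214.7, 207.7], 0.91)]
tall_stand top [([298.1, 208.0], 0.8), ([335.4, 149.8], 0.38), ([183.7, 171.2], 0.23)]
small_stand scene [([337.8, 213.4], 0.64)]
small_stand top [([182.8, 203.0], 0.66)]
tall_case scene [([190.0, 176.1], 0.87), ([210.3, 200.7], 0.62), ([79.3, 235.3], 0.59)]
tall_case top [([301.0, 211.3], 0.97), ([329.0, 248.7], 0.8), ([410.4, 169.5], 0.61)]
small_case scene [([342.4, 209.3], 0.61)]
small_case top [([184.5, 204.4], 0.7), ([185.0, 202.8], 0.65), ([251.3, 238.7], 0.58)]
can scene [([266.9, 233.3], 0.72)]
can top [([253.1, 173.9], 0.79)]
mug scene [([120.1, 207.7], 0.88), ([210.5, 202.1], 0.19)]
mug top [([383.8, 204.0], 0.94), ([338.2, 149.3], 0.28)]
mouse scene [([162.5, 254.5], 0.74)]
mouse top [([335.9, 148.2], 0.61)]
gamepad scene [([343.5, 208.0], 0.73), ([401.4, 211.5], 0.63)]
gamepad top [([133.7, 202.2], 0.88), ([183.2, 204.6], 0.33)]
figurine scene [([264.8, 187.8], 0.66), ([160.2, 253.3], 0.37)]
figurine top [([382.3, 201.4], 0.72), ([250.0, 236.1], 0.65)]
hub scene []
hub top [([151.4, 235.9], 0.78)]
```

Run:
```python
import cv2,numpy as np
s=cv2.imread("raw_scene.png");t=cv2.imread("raw_top.png")
def up(im,x,y,w,h,k): return cv2.resize(im[y:y+h,x:x+w],None,fx=k,fy=k,interpolation=cv2.INTER_CUBIC)
a=up(t,270,145,65,85,7); b=up(s,175,150,65,85,5)
c=up(t,150,160,70,60,5); d=up(s,305,170,70,65,5)
cv2.imwrite("pics/ctall_top.png",up(t,270,150,65,75,8));cv2.imwrite("pics/ctall_scene.png",up(s,175,155,70,80,7))
cv2.imwrite("pics/csm_top.png",up(t,150,160,70,60,8));cv2.imwrite("pics/csm_scene.png",up(s,305,170,80,65,8))
```

```text
(no output)
```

View pics/ctall_top.png

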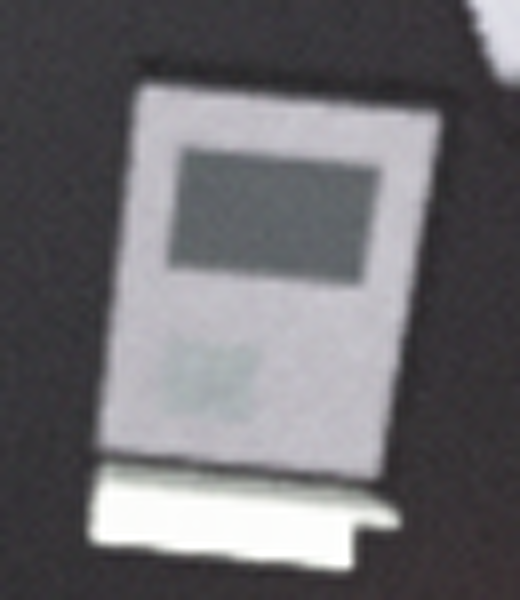

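View pics/ctall_scene.png

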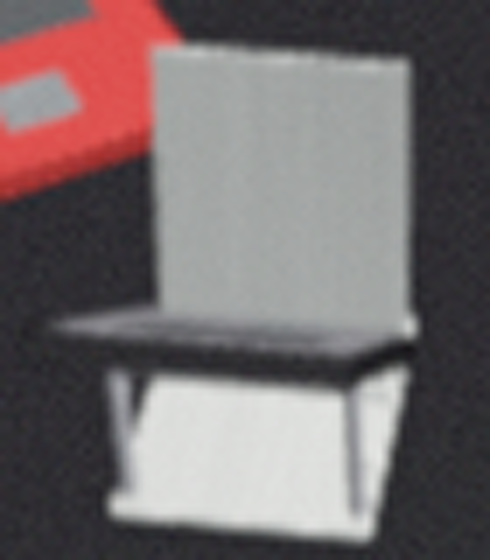

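View pics/csm_top.png

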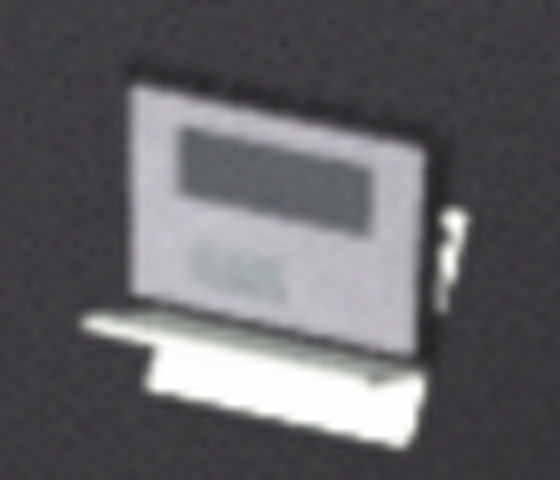

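View pics/csm_scene.png

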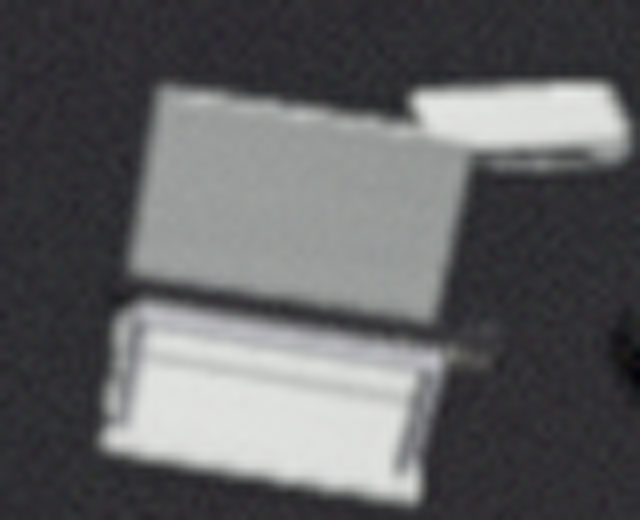

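```bash
cat > h.py <<'E'
import numpy as np,cv2
from scipy.optimize import least_squares
from cell import *
CAL={n:calibration(n) for n in("scene","top")}
def proj(n,X):
    c=CAL[n];K=np.array(c["intrinsics"],float);R=np.array(c["R"],float);t=np.array(c["t"],float)
    return cv2.projectPoints(np.atleast_2d(np.asarray(X,float)),cv2.Rodrigues(R)[0],t,K,np.array(c["dist_coeffs"],float))[0][:,0]
def st2w(p,P):
    x,y,a=p; P=np.atleast_2d(P); c,s=np.cos(a),np.sin(a)
    return np.c_[x+c*P[:,0]-s*P[:,1],y+s*P[:,0]+c*P[:,1],P[:,2]]
G={"tall":dict(w=.115,h=.148,rx=.095,rz=.082,H=.190,W=.135,T=.015,lean=50),
   "small":dict(w=.122,h=.097,rx=.062,rz=.064,H=.125,W=.142,T=.010,lean=45)}
b=np.radians(12)
def back(k):
    g=G[k];return np.array([[-g['h']*np.sin(b),s*g['w']/2,.012+g['h']*np.cos(b)] for s in(-1,1)]+[[0,s*g['w']/2,.012] for s in(1,-1)])
def foot(k,th):
    # case leaning th fwd (rad, signed); stand-plane: foot face edges; back-foot corner & front-foot corner
    pass
def case_pts(k,lean,dy=0,off=None):
    """corners back-face (top -,+, foot +,-) then front-face; stand frame"""
    g=G[k];th=np.radians(lean)
    u=np.array([np.sin(th),np.cos(th)]);n=np.array([np.cos(th),-np.sin(th)]) # up-axis, front normal (x,z)
    # ledge dir e (forward, up): square to the backrest; backrest dir d
    e=np.array([np.cos(b),np.sin(b)]);d=np.array([-np.sin(b),np.cos(b)]);O=np.array([0,.012])
    # back-foot corner B along backrest O+d*t, front-foot corner F=B+T n on ledge: (F-O).d=0
    t=max(0,-g['T']*n@d); 
    B=O+d*t if off is None else off
    bk=[B+g['H']*u,B+g['H']*u,B,B]; fr=[q+g['T']*n for q in bk]
    ys=[-1,1,1,-1]
    return np.array([[q[0],dy+s*g['W']/2,q[1]] for q,s in zip(bk+fr,ys*2)])
def rail(k):
    g=G[k];return np.array([[g['rx'],s*g['w']/2,g['rz']] for s in(-1,1)])
E
cat > fit.py <<'E'
from h import *
obs={"tall":dict(s=[(152,45),(410,62)],so=(175,155),sk=7,xy0=(.5,-.15)),"small":dict(s=[(160,85),(470,145)],so=(305,170),sk=8,xy0=(.5,.2))}
s=cv2.imread("raw_scene.png");t=cv2.imread("raw_top.png")
crops={"tall":{"scene":(165,150,85,85),"top":(265,145,75,85)},"small":{"scene":(300,170,85,70),"top":(145,155,80,65)}}
for k,o in obs.items():
    q=np.array(o['s'])/o['sk']+o['so']+ -0.4
    f=lambda p:(proj("scene",st2w(p,back(k)[:2]))-q).ravel()
    r=least_squares(f,[*o['xy0'],0],x_scale=[.1,.1,.1]);p=r.x
    print(k,p.round(4),"res",r.fun.round(2))
    cp=case_pts(k,G[k]['lean'])
    u=np.radians(G[k]['lean']);B=cp[4,[0,2]];v=np.array([G[k]['rx'],G[k]['rz']])-B
    print("rail dist to front face",v@[np.cos(u),-np.sin(u)], "top front mid",st2w(p,(cp[4]+cp[5])/2).round(3))
    for n,im in(("scene",s),("top",t)):
        x,y,w,h=crops[k][n];K=7
        I=cv2.resize(im[y:y+h,x:x+w],None,fx=K,fy=K,interpolation=cv2.INTER_CUBIC)
        def dr(P,col,cl=True):
            z=((proj(n,st2w(p,P))-[x,y]+.5)*K).astype(np.int32);cv2.polylines(I,[z],cl,col,1)
        dr(back(k),(0,255,0));dr(cp[:4],(0,0,255));dr(cp[4:],(255,100,0));dr(rail(k),(0,255,255),False)
        cv2.imwrite(f"pics/fit_{k}_{n}.png",I)
E
python3 fit.py; cd pics; python3 -c "
import cv2,numpy as np
for k in('tall','small'):
    a=cv2.imread(f'fit_{k}_scene.png');b=cv2.imread(f'fit_{k}_top.png')
    h=max(a.shape[0],b.shape[0]);f=lambda i:cv2.copyMakeBorder(i,0,h-i.shape[0],0,0,0)
    c=np.hstack([f(a),f(b)]);c=cv2.resize(c,(800,int(c.shape[0]*800/c.shape[1])));cv2.imwrite(f'fit_{k}.png',c)
"
```

```text
tall [ 0.4762 -0.159  -0.0931] res [ 0.15  0.05 -0.15 -0.03]
rail dist to front face 0.004135658677923391 top front mid [[ 0.628 -0.173  0.136]]
small [ 0.505   0.2424 -0.2892] res [-0.02 -0.    0.02  0.  ]
rail dist to front face 0.004104751027244471 top front mid [[0.595 0.216 0.102]]
```

View pics/fit_tall.png

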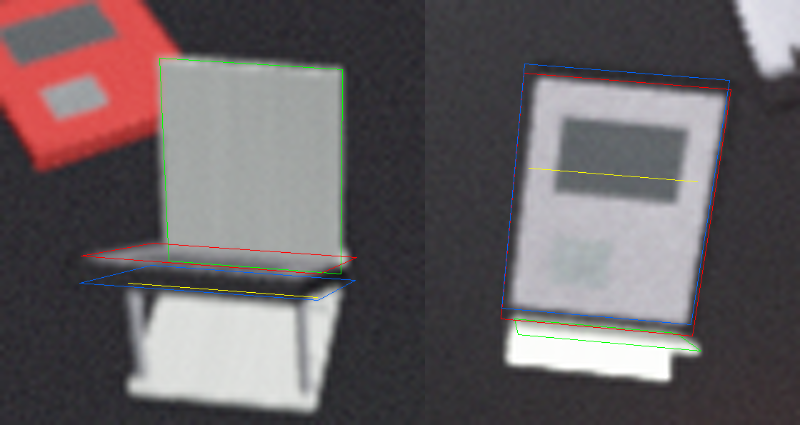

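View pics/fit_small.png

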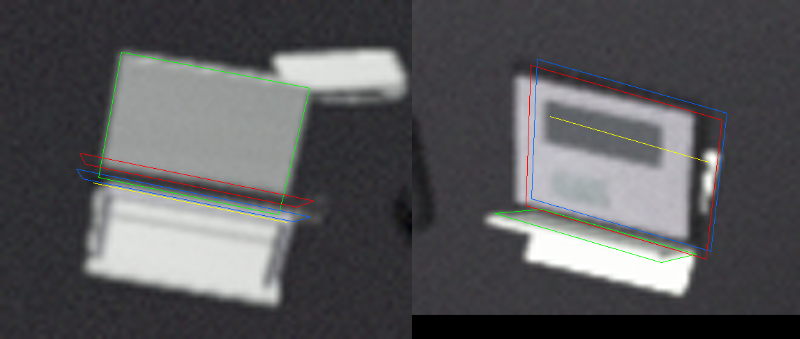

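```bash
cat >> h.py <<'E'
POSE={"tall":[.4762,-.159,-.0931],"small":[.505,.2424,-.2892]}
DY={"tall":0.,"small":.010}
def tgt(k,lean,gap,d):
    c=case_pts(k,lean,DY[k]);e=(c[4]+c[5])/2
    return st2w(POSE[k],[e[0]+.009+gap,e[1],e[2]-d+.025])[0]
def need(P):
    """shift in tool axes, units of 4 cm"""
    o=get_obs();from scipy.spatial.transform import Rotation as Ro
    R=Ro.from_euler('xyz',o["eef_rot"]).as_matrix();return R.T@(np.asarray(P)-o["position"])/.04
E
python3 - <<'E'
from h import *
for k in G:
    print(k,"yaw",np.pi/2+POSE[k][2])
    for l in (G[k]['lean'],40,30,20,10,0,-6,-12):
        c=case_pts(k,l,DY[k]);e=(c[4]+c[5])/2; print(l,e.round(3),tgt(k,l,0,.02).round(3))
    print("pre",tgt(k,G[k]['lean'],.04,.02))
# small dy check
s=cv2.imread("raw_top.png")
k="small";K=8;x,y,w,h=145,155,80,65
I=cv2.resize(s[y:y+h,x:x+w],None,fx=K,fy=K,interpolation=cv2.INTER_CUBIC)
for P,col in((case_pts(k,45,.010)[:4],(0,0,255)),(case_pts(k,45,.010)[4:],(255,100,0)),(back(k),(0,255,0))):
    cv2.polylines(I,[((proj("top",st2w(POSE[k],P))-[x,y]+.5)*K).astype(np.int32)],True,col,1)
cv2.imwrite("pics/sm_dy.png",I)
E
```

```text
tall yaw 1.4776963267948966
50 [0.152 0.    0.136] [ 0.637 -0.174  0.141]
40 [0.131 0.    0.159] [ 0.616 -0.172  0.164]
30 [0.106 0.    0.179] [ 0.591 -0.17   0.184]
20 [0.077 0.    0.193] [ 0.562 -0.167  0.198]
10 [0.047 0.    0.202] [ 0.532 -0.164  0.207]
0 [0.014 0.    0.205] [ 0.499 -0.161  0.21 ]
-6 [-0.005  0.     0.204] [ 0.48  -0.159  0.209]
-12 [-0.025  0.     0.201] [ 0.46  -0.158  0.206]
pre [ 0.67676427 -0.17772667  0.14059378]
small yaw 1.2815963267948964
45 [0.094 0.01  0.102] [0.606 0.223 0.107]
40 [0.086 0.01  0.109] [0.599 0.225 0.114]
30 [0.07  0.01  0.122] [0.583 0.23  0.127]
20 [0.051 0.01  0.131] [0.565 0.235 0.136]
10 [0.031 0.01  0.137] [0.546 0.241 0.142]
0 [0.01  0.01  0.139] [0.526 0.247 0.144]
-6 [-0.003  0.01   0.138] [0.513 0.25  0.143]
-12 [-0.016  0.01   0.136] [0.501 0.254 0.141]
pre [0.64464093 0.21128426 0.10652072]
```

View pics/sm_dy.png

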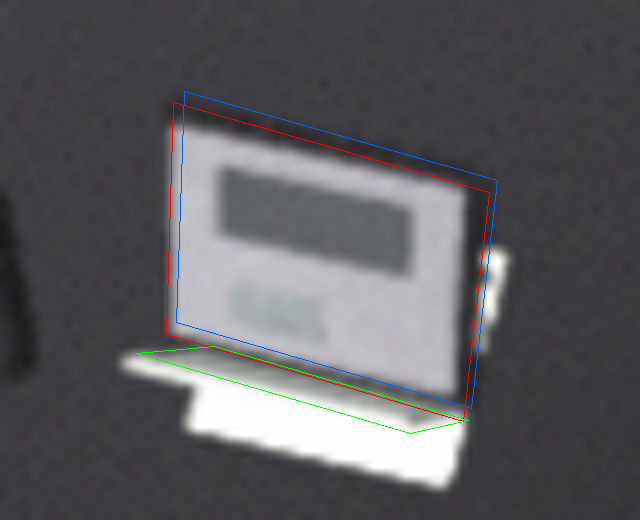

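Run:
```python
from h import *
k="small"
qs=np.array([(160,85),(470,145)])/8+(305,170)-.5
qt=np.array([[120,362]])/8+(145,155)-.5
# paper back-face corners in top (crop 8x): assume inset i symmetric
pp=np.array([(168,125),(467,188),(455,395),(165,335)])/8+(145,155)-.5
def f(v):
    p=v[:3];c=case_pts(k,45,v[3])[:4].copy();i=v[4];m=v[5]
    ctr=c.mean(0);a=(c[0]-c[3]);L=np.linalg.norm(a);a/=L
    C=[c[0]+[0,i,0]-a*m,c[1]-[0,i,0]-a*m,c[2]-[0,i,0]+a*m,c[3]+[0,i,0]+a*m]
    return np.r_[(proj("scene",st2w(p,back(k)[:2]))-qs).ravel(),(proj("top",st2w(p,back(k)[1:2]))-qt).ravel(),(proj("top",st2w(p,C))-pp).ravel()]
r=least_squares(f,[.505,.2424,-.289,.01,.004,.004],x_scale=.1)
print(r.x.round(4));print(r.fun.reshape(-1,2).round(2))
```

```text
[ 0.5057  0.2451 -0.2284  0.0089  0.1379  0.0067]
[[ 0.43  0.9 ]
 [ 0.66 -0.57]
 [ 1.32 -0.18]
 [-0.42 -0.06]
 [-0.15  0.4 ]
 [-0.04  0.48]
 [ 0.49 -0.12]]
```

Run:
```python
from h import *
def run(k,pp):
    def f(v):
        c=case_pts(k,G[k]['lean'],0)[:4].copy();i=v[3];m=v[4];a=(c[0]-c[3]);a/=np.linalg.norm(a)
        C=[c[1]-[0,i,0]-a*m,c[0]+[0,i,0]-a*m,c[3]+[0,i,0]+a*m,c[2]-[0,i,0]+a*m]
        return (proj("top",st2w(v[:3],C))-pp).ravel()
    r=least_squares(f,POSE[k]+[.004,.004],x_scale=.1);p=r.x
    c=case_pts(k,G[k]['lean'],0);print(k,p.round(4),r.fun.round(2),"top mid",st2w(p[:3],(c[4]+c[5])/2).round(4))
run("small",np.array([(168,125),(467,188),(455,395),(165,335)])/8+(145,155)-.5)
run("tall",np.array([(135,85),(440,112),(380,478),(98,450)])/8+(270,150)-.5)
c=case_pts
for k in G: print(k,tgt(k,G[k]['lean'],-.009,.025))
```

```text
small [ 0.5083  0.2534 -0.2233  0.0042  0.0068] [-0.46 -0.13 -0.14  0.14  0.08  0.21  0.56 -0.21] top mid [[0.5997 0.2327 0.1015]]
tall [ 0.4793 -0.1602 -0.1015  0.0053  0.0068] [ 0.06  0.01  0.   -0.01  0.   -0.07 -0.08  0.07] top mid [[ 0.631  -0.1757  0.1356]]
tall [ 0.62797648 -0.17317136  0.13559378]
small [0.59767578 0.22525835 0.10152072]
```

```bash
cat >> h.py <<'E'
POSE={"tall":[.478,-.1597,-.097],"small":[.507,.252,-.23]}
DY={"tall":0.,"small":0.}
E
echo
```

Call:
play_rows(
  moves=[
    {"dp": [0, 0, 0], "rot": [0, 0, -0.057]},
    {"dp": [0, 0, 0], "rot": [0, 0, -0.057]},
    {"dp": [0, 0, 0], "rot": [0, 0, -0.057]},
    {"dp": [0, 0, 0], "rot": [0, 0, 0]},
  ],
  gripper=0.5,
)

```text
clock: 1.63
position: [0.2408, 0.6306, 0.2637]
eef_rot: [-3.142, 0.0, 1.486]
force: [-0.2, -0.4, -0.7]
finger_gap: 0.0637
```

Run:
```python
from h import *
P=tgt("tall",50,.045,.02);print(P,need([P[0],P[1],.264]),get_obs()["eef_rot"])
```

```text
[ 0.68346621 -0.17969297  0.14059378] [-1.92505285e+01  1.27366459e+01 -8.13041693e-03] [-3.14155319e+00  3.43966029e-05  1.48629010e+00]
```

Call:
play_rows(
  moves=[
    {"dp": [-0.8, 0.54, 0], "rot": [0, 0, 0]},
    {"dp": [-0.8, 0.54, 0], "rot": [0, 0, 0]},
    {"dp": [-0.8, 0.54, 0], "rot": [0, 0, 0]},
    {"dp": [-0.8, 0.54, 0], "rot": [0, 0, 0]},
    {"dp": [-0.8, 0.54, 0], "rot": [0, 0, 0]},
    {"dp": [-0.8, 0.54, 0], "rot": [0, 0, 0]},
    {"dp": [-0.8, 0.54, 0], "rot": [0, 0, 0]},
    {"dp": [-0.8, 0.54, 0], "rot": [0, 0, 0]},
    {"dp": [-0.8, 0.54, 0], "rot": [0, 0, 0]},
    {"dp": [-0.8, 0.54, 0], "rot": [0, 0, 0]},
    {"dp": [-0.8, 0.54, 0], "rot": [0, 0, 0]},
    {"dp": [-0.8, 0.54, 0], "rot": [0, 0, 0]},
    {"dp": [-0.8, 0.54, 0], "rot": [0, 0, 0]},
    {"dp": [-0.8, 0.54, 0], "rot": [0, 0, 0]},
    {"dp": [-0.8, 0.54, 0], "rot": [0, 0, 0]},
    {"dp": [-0.8, 0.54, 0], "rot": [0, 0, 0]},
    {"dp": [-0.8, 0.54, 0], "rot": [0, 0, 0]},
    {"dp": [-0.8, 0.54, 0], "rot": [0, 0, 0]},
    {"dp": [0, 0, 0], "rot": [0, 0, 0]},
    {"dp": [0, 0, 0], "rot": [0, 0, 0]},
  ],
)

```text
clock: 3.3
position: [0.5804, -0.0102, 0.2649]
eef_rot: [3.131, -0.007, 1.435]
force: [-0.1, 0.9, 0.7]
finger_gap: 0.0441
```

Run:
```python
from h import *
P=tgt("tall",50,.045,.02);print(P,need([P[0],P[1],.264]),get_obs()["eef_rot"])
```

```text
[ 0.68346621 -0.17969297  0.14059378] [-3.85202612  3.12518982  0.02873591] [ 3.13056795 -0.00700612  1.43545712]
```

Call:
play_rows(
  moves=[
    {"dp": [-0.65, 0.52, 0], "rot": [0, 0, -0.025]},
    {"dp": [-0.65, 0.52, 0], "rot": [0, 0, 0]},
    {"dp": [-0.65, 0.52, 0], "rot": [0, 0, 0]},
    {"dp": [-0.65, 0.52, 0], "rot": [0, 0, 0]},
    {"dp": [-0.65, 0.52, 0], "rot": [0, 0, 0]},
    {"dp": [-0.65, 0.52, 0], "rot": [0, 0, 0]},
    {"dp": [0, 0, 0], "rot": [0, 0, 0]},
    {"dp": [0, 0, 0], "rot": [0, 0, 0]},
  ],
)

```text
clock: 3.97
position: [0.6905, -0.1746, 0.264]
eef_rot: [3.133, -0.011, 1.472]
force: [-0.0, 0.1, 0.4]
finger_gap: 0.0442
```

Run:
```python
from h import *
P=tgt("tall",50,.045,.02);print(P,need(P),get_obs()["eef_rot"])
for n in("scene","top"): cv2.imwrite(f"pics/{n}1.png",cv2.resize(get_image(n)[:,:,::-1],(800,600)))
```

```text
[ 0.68346621 -0.17969297  0.14059378] [-0.17722988 -0.18997666  3.08254146] [ 3.13291404 -0.01080443  1.47205059]
```

View pics/scene1.png

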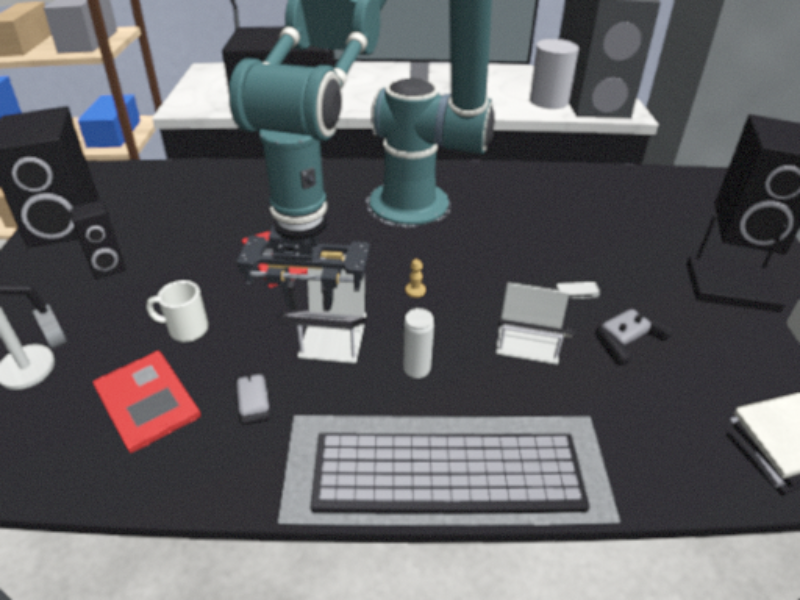

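Call:
play_rows(
  moves=[
    {"dp": [-0.03, 0, 0.6], "rot": [0, 0, 0]},
    {"dp": [-0.03, 0, 0.6], "rot": [0, 0, 0]},
    {"dp": [-0.03, 0, 0.6], "rot": [0, 0, 0]},
    {"dp": [-0.03, 0, 0.6], "rot": [0, 0, 0]},
    {"dp": [-0.03, 0, 0.6], "rot": [0, 0, 0]},
    {"dp": [0, 0, 0], "rot": [0, 0, 0]},
    {"dp": [0, 0, 0], "rot": [0, 0, 0]},
  ],
)

```text
clock: 4.65
position: [0.6891, -0.1651, 0.1469]
eef_rot: [3.127, -0.012, 1.482]
force: [-0.2, -1.8, 0.2]
finger_gap: 0.0444
```

Run:
```python
from h import *
P=tgt("tall",50,0,.02);print(P,need(P),get_obs()["eef_rot"])
for n in("scene","top"): cv2.imwrite(f"pics/{n}2.png",cv2.resize(get_image(n)[:,:,::-1],(800,600)))
```

```text
[ 0.63867775 -0.17533481  0.14059378] [-0.36756561 -1.23428914  0.13484141] [ 3.12665674 -0.01191442  1.48207019]
```

View pics/scene2.png

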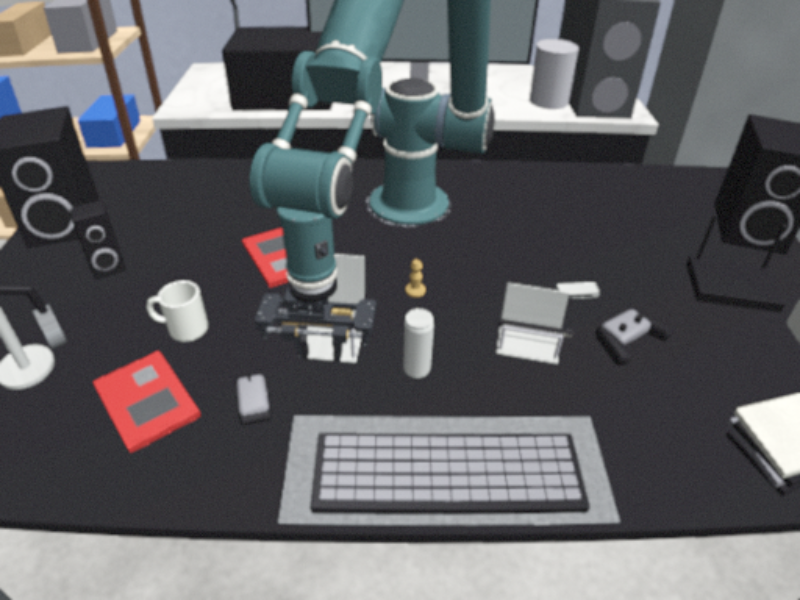

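View pics/top2.png

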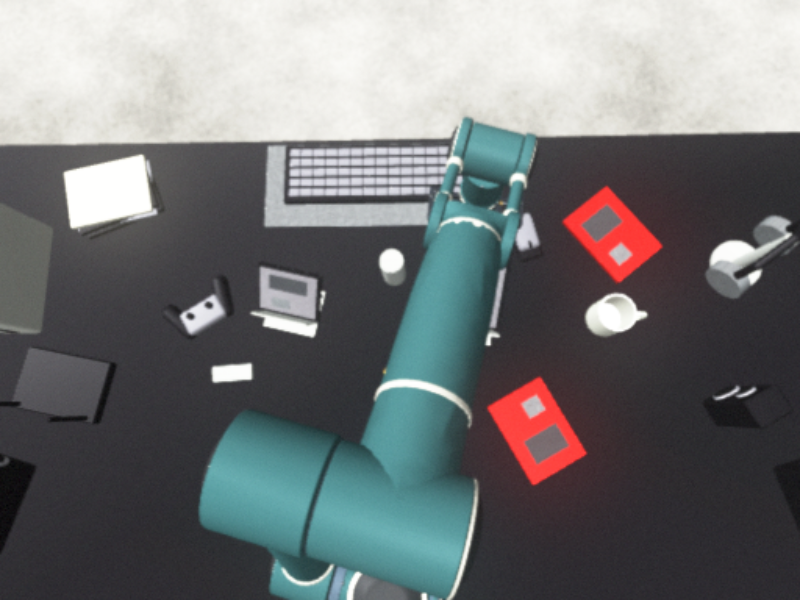

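```bash
cat >> h.py <<'E'
from scipy.spatial.transform import Rotation as Ro
def needr(yaw):
    R=Ro.from_euler('xyz',get_obs()["eef_rot"]);D=Ro.from_euler('xyz',[np.pi,0,yaw])
    return (R.inv()*D).as_rotvec()/(np.pi/2)
def show(k,lean,gap,d):
    o=get_obs();P=tgt(k,lean,gap,d);print("tgt",P.round(4),"dp",need(P).round(3),"rot",needr(np.pi/2+POSE[k][2]).round(4),"F",o["force"].round(2),o["position"].round(4))
def snap(i):
    for n in("scene","top"):
        cv2.imwrite(f"pics/{n}{i}.png",cv2.resize(get_image(n)[:,:,::-1],(800,600)))
E
python3 -c "
from h import *
show('tall',50,.01,.02)"
```

```text
tgt [ 0.6486 -0.1763  0.1406] dp [-0.361 -0.994  0.155] rot [ 0.01   -0.0075  0.0052] F [-0.19 -0.49  0.32] [ 0.6894 -0.1655  0.1476]
```

Call:
play_rows(
  moves=[
    {"dp": [-0.1, -0.2, 0.05], "rot": [0.01, -0.007, 0.005]},
    {"dp": [-0.1, -0.2, 0.05], "rot": [0, 0, 0]},
    {"dp": [-0.1, -0.2, 0.05], "rot": [0, 0, 0]},
    {"dp": [-0.1, -0.2, 0.02], "rot": [0, 0, 0]},
    {"dp": [0, -0.15, 0], "rot": [0, 0, 0]},
    {"dp": [0, 0, 0], "rot": [0, 0, 0]},
  ],
)

```text
clock: 5.25
position: [0.6495, -0.1796, 0.1485]
eef_rot: [3.132, 0.003, 1.474]
force: [-0.1, -0.8, 0.6]
finger_gap: 0.0441
```

```bash
python3 -c "
from h import *
show('tall',50,.0,.02)"
```

```text
tgt [ 0.6387 -0.1753  0.1406] dp [ 0.081 -0.282  0.193] rot [0.0062 0.002  0.    ] F [-0.09 -0.76  0.59] [ 0.6495 -0.1796  0.1485]
```

Call:
play_rows(
  moves=[
    {"dp": [0.05, 0, 0.1], "rot": [0.006, 0, 0]},
    {"dp": [0.03, 0, 0.1], "rot": [0, 0, 0]},
    {"dp": [0, -0.1, 0], "rot": [0, 0, 0]},
    {"dp": [0, -0.1, 0], "rot": [0, 0, 0]},
    {"dp": [0, -0.1, 0], "rot": [0, 0, 0]},
    {"dp": [0, -0.1, 0], "rot": [0, 0, 0]},
    {"dp": [0, -0.1, 0], "rot": [0, 0, 0]},
  ],
)

```text
clock: 5.83
position: [0.6366, -0.1754, 0.1448]
eef_rot: [3.122, 0.004, 1.471]
force: [4.5, -0.2, 3.0]
finger_gap: 0.044
```

```bash
python3 -c "
from h import *
show('tall',40,.0,.02);snap(3)"
```

```text
tgt [ 0.6175 -0.1733  0.1645] dp [ 0.003 -0.472 -0.502] rot [ 0.0125  0.0023 -0.0021] F [ 4.47 -0.18  2.95] [ 0.6366 -0.1754  0.1448]
```

View pics/scene3.png

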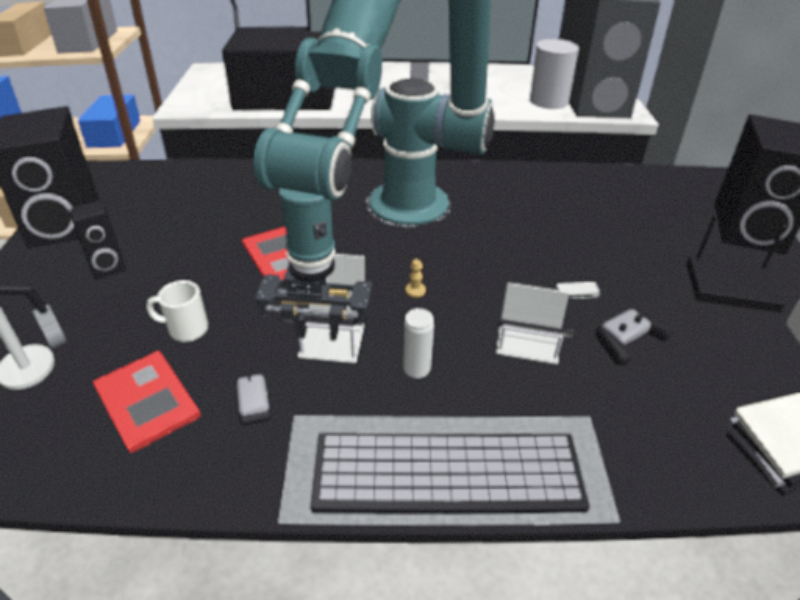

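Call:
play_rows(
  moves=[
    {"dp": [0, -0.13, -0.15], "rot": [0.006, 0, 0]},
    {"dp": [0, -0.13, -0.15], "rot": [0.006, 0, 0]},
    {"dp": [0, -0.13, -0.15], "rot": [0, 0, 0]},
    {"dp": [0, -0.13, -0.14], "rot": [0, 0, 0]},
  ],
)

```text
clock: 6.27
position: [0.6143, -0.1728, 0.1689]
eef_rot: [-3.139, 0.004, 1.472]
force: [0.5, 0.0, 0.8]
finger_gap: 0.0443
```

```bash
python3 -c "
from h import *
show('tall',30,.0,.02);snap(4)"
```

```text
tgt [ 0.5924 -0.1708  0.1839] dp [-0.006 -0.551 -0.372] rot [-0.0017  0.0024 -0.0014] F [0.46 0.05 0.76] [ 0.6143 -0.1728  0.1689]
```

View pics/scene4.png

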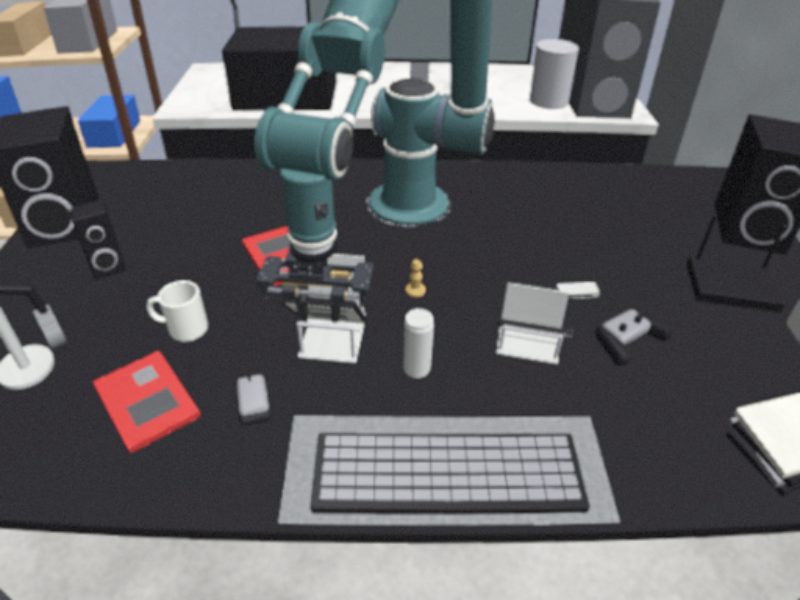

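Call:
play_rows(
  moves=[
    {"dp": [0, -0.14, -0.1], "rot": [0, 0, 0]},
    {"dp": [0, -0.14, -0.09], "rot": [0, 0, 0]},
    {"dp": [0, -0.14, -0.09], "rot": [0, 0, 0]},
    {"dp": [0, -0.14, -0.09], "rot": [0, 0, 0]},
  ],
)

```text
clock: 6.7
position: [0.5895, -0.1702, 0.1841]
eef_rot: [-3.138, 0.003, 1.471]
force: [0.5, -0.3, 0.6]
finger_gap: 0.0444
```

```bash
python3 -c "
from h import *
show('tall',20,.0,.02);snap(5)"
```

```text
tgt [ 0.564  -0.1681  0.1982] dp [-0.012 -0.641 -0.351] rot [-0.0023  0.0022 -0.0016] F [ 0.52 -0.32  0.64] [ 0.5895 -0.1702  0.1841]
```

View pics/scene5.png

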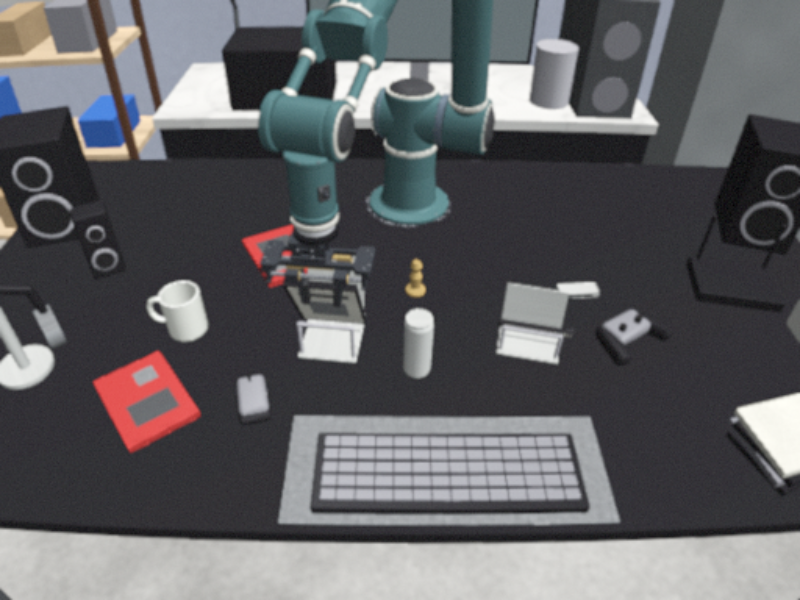

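Call:
play_rows(
  moves=[
    {"dp": [0, -0.14, -0.08], "rot": [0, 0, 0]},
    {"dp": [0, -0.14, -0.07], "rot": [0, 0, 0]},
    {"dp": [0, -0.14, -0.06], "rot": [0, 0, 0]},
    {"dp": [0, -0.14, -0.06], "rot": [0, 0, 0]},
    {"dp": [0, -0.14, -0.05], "rot": [0, 0, 0]},
    {"dp": [0, -0.14, -0.04], "rot": [0, 0, 0]},
    {"dp": [0, -0.14, -0.04], "rot": [0, 0, 0]},
  ],
)

```text
clock: 7.38
position: [0.5461, -0.1657, 0.2011]
eef_rot: [-3.136, 0.003, 1.471]
force: [0.1, -0.0, -0.6]
finger_gap: 0.0439
```

```bash
python3 -c "
from h import *
show('tall',0,.0,.02);snap(6)"
```

```text
tgt [ 0.5012 -0.162   0.2101] dp [-0.02  -1.125 -0.218] rot [-0.0035  0.002  -0.0015] F [ 0.09 -0.01 -0.64] [ 0.5461 -0.1657  0.2011]
```

View pics/scene6.png

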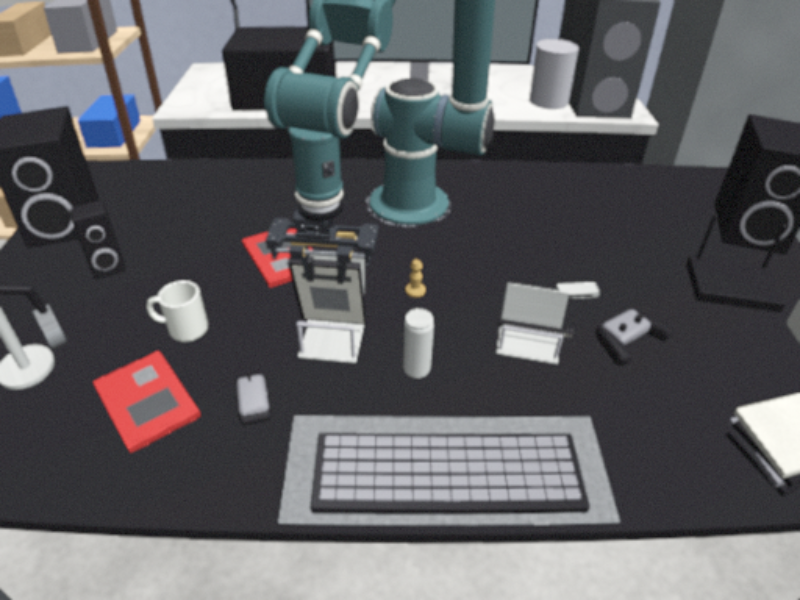

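Call:
play_rows(
  moves=[
    {"dp": [0, -0.14, -0.05], "rot": [0, 0, 0]},
    {"dp": [0, -0.14, -0.05], "rot": [0, 0, 0]},
    {"dp": [0, -0.14, -0.04], "rot": [0, 0, 0]},
    {"dp": [0, -0.14, -0.03], "rot": [0, 0, 0]},
    {"dp": [0, -0.14, -0.02], "rot": [0, 0, 0]},
    {"dp": [0, -0.14, 0], "rot": [0, 0, 0]},
    {"dp": [0, -0.14, 0], "rot": [0, 0, 0]},
    {"dp": [0, -0.14, 0], "rot": [0, 0, 0]},
  ],
)

```text
clock: 8.15
position: [0.4973, -0.1608, 0.2095]
eef_rot: [-3.136, 0.003, 1.472]
force: [-0.2, 0.3, -0.0]
finger_gap: 0.0437
```

```bash
python3 -c "
from h import *
show('tall',-6,.0,.02);snap(7)"
```

```text
tgt [ 0.4817 -0.1601  0.2091] dp [-0.021 -0.389  0.013] rot [-0.0038  0.002  -0.0014] F [-0.18  0.29 -0.02] [ 0.4973 -0.1608  0.2095]
```

View pics/scene7.png

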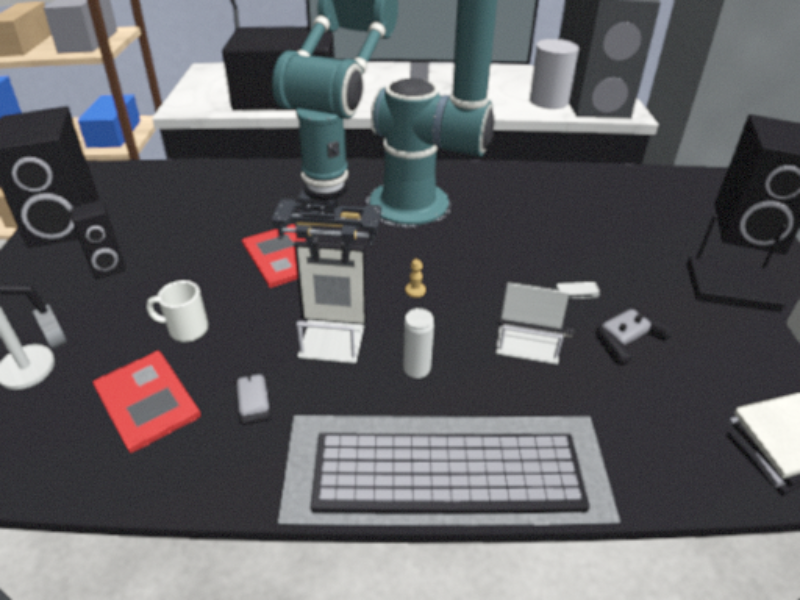

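Call:
play_rows(
  moves=[
    {"dp": [0, -0.12, 0], "rot": [0, 0, 0]},
    {"dp": [0, -0.12, 0], "rot": [0, 0, 0]},
    {"dp": [0, -0.12, 0], "rot": [0, 0, 0]},
    {"dp": [0, -0.1, 0], "rot": [0, 0, 0]},
    {"dp": [0, -0.1, 0], "rot": [0, 0, 0]},
    {"dp": [0, 0, 0], "rot": [0, 0, 0]},
  ],
)

```text
clock: 8.75
position: [0.4725, -0.1582, 0.2093]
eef_rot: [-3.135, 0.003, 1.471]
force: [0.5, -0.4, 0.2]
finger_gap: 0.0445
```

```bash
python3 -c "
from h import *
show('tall',-12,.0,.02);snap(8)"
```

```text
tgt [ 0.4622 -0.1582  0.206 ] dp [-0.023 -0.254  0.086] rot [-0.0042  0.0019 -0.0015] F [ 0.45 -0.41  0.18] [ 0.4725 -0.1582  0.2093]
```

View pics/scene8.png

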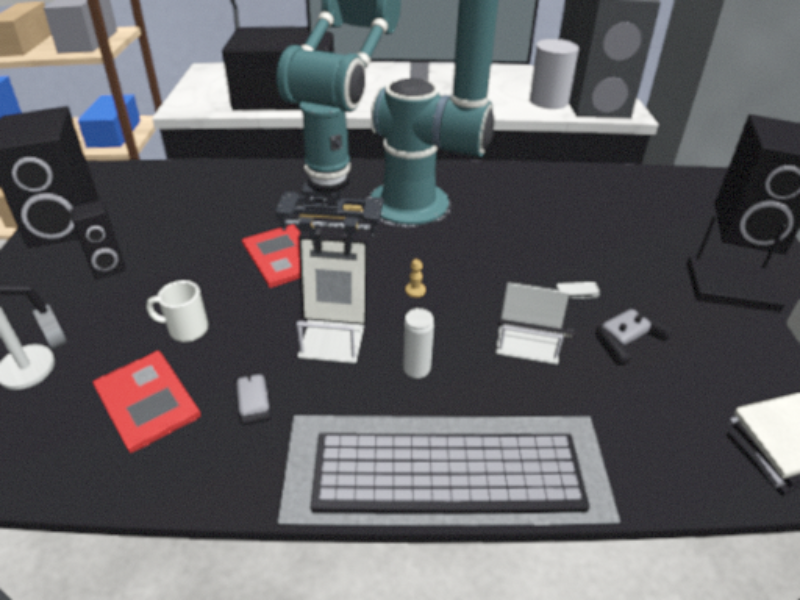

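Now retreat forward, then rise and look at the result.

Call:
play_rows(
  moves=[
    {"dp": [0, 0.2, 0], "rot": [0, 0, 0]},
    {"dp": [0, 0.3, 0], "rot": [0, 0, 0]},
    {"dp": [0, 0.5, -0.2], "rot": [0, 0, 0]},
    {"dp": [0, 0.5, -0.5], "rot": [0, 0, 0]},
    {"dp": [0, 0.5, -0.6], "rot": [0, 0, 0]},
    {"dp": [0.5, 0.3, -0.4], "rot": [0, 0, 0]},
    {"dp": [0.8, 0, 0], "rot": [0, 0, 0]},
    {"dp": [0.8, 0, 0], "rot": [0, 0, 0]},
    {"dp": [0.8, 0, 0], "rot": [0, 0, 0]},
    {"dp": [0.8, 0, 0], "rot": [0, 0, 0]},
    {"dp": [0.8, 0, 0], "rot": [0, 0, 0]},
    {"dp": [0.8, 0, 0], "rot": [0, 0, 0]},
    {"dp": [0.8, 0, 0], "rot": [0, 0, 0]},
    {"dp": [0.8, 0, 0], "rot": [0, 0, 0]},
    {"dp": [0.8, 0, 0], "rot": [0, 0, 0]},
    {"dp": [0, 0, 0], "rot": [0, 0, 0]},
  ],
)

```text
clock: 10.18
position: [0.623, 0.1541, 0.2771]
eef_rot: [3.137, -0.0, 1.466]
force: [0.7, -0.6, -0.1]
finger_gap: 0.044
```

```bash
python3 -c "
from h import *
show('small',45,.045,.02);snap(9)"
```

```text
tgt [0.6508 0.2183 0.1065] dp [1.67  0.502 4.267] rot [ 0.0031 -0.0002  0.0795] F [ 0.73 -0.62 -0.08] [0.623  0.1541 0.2771]
```

View pics/scene9.png

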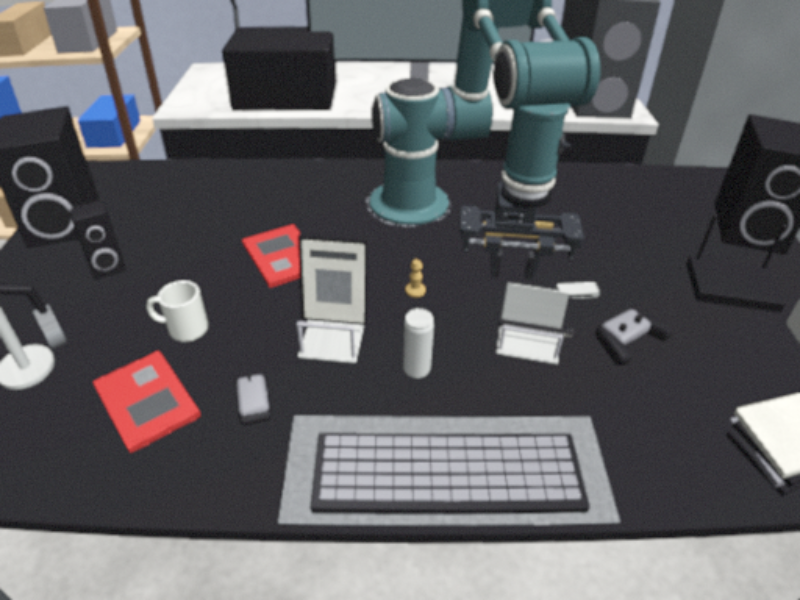

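View pics/top9.png

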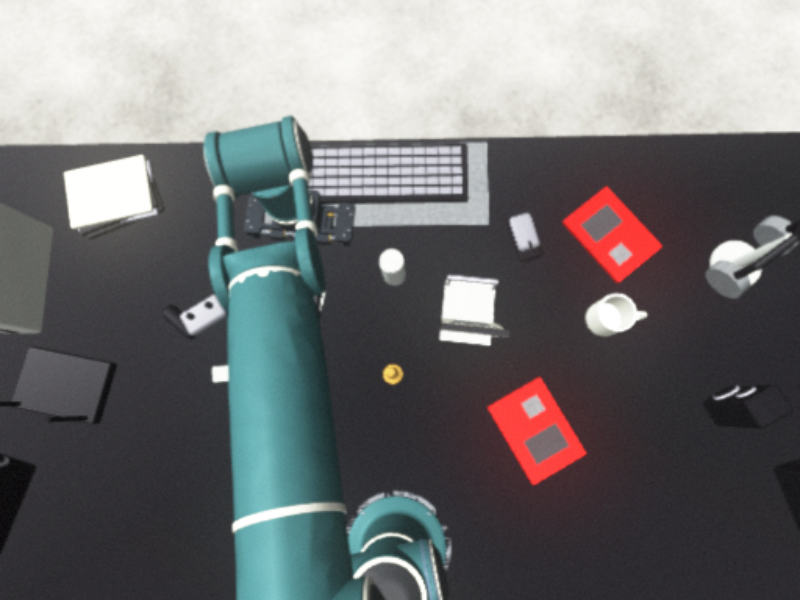

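Call:
play_rows(
  moves=[
    {"dp": [0.4, 0.2, 0], "rot": [0, 0, 0.04]},
    {"dp": [0.4, 0.2, 0], "rot": [0, 0, 0.04]},
    {"dp": [0.4, 0.25, 0], "rot": [0, 0, 0]},
    {"dp": [0.4, 0.25, 0], "rot": [0, 0, 0]},
    {"dp": [0, 0, 0], "rot": [0, 0, 0]},
  ],
)

```text
clock: 10.7
position: [0.6741, 0.2019, 0.2756]
eef_rot: [3.136, 0.006, 1.327]
force: [-0.7, 0.1, -0.4]
finger_gap: 0.0438
```

```bash
python3 -c "
from h import *
show('small',45,.045,.02)"
```

```text
tgt [0.6508 0.2183 0.1065] dp [ 0.286 -0.685  4.223] rot [ 0.0033  0.0042 -0.0086] F [-0.67  0.11 -0.35] [0.6741 0.2019 0.2756]
```

Call:
play_rows(
  moves=[
    {"dp": [0.1, -0.1, 0.6], "rot": [0.003, 0.004, -0.008]},
    {"dp": [0.1, -0.1, 0.6], "rot": [0, 0, 0]},
    {"dp": [0.05, -0.05, 0.6], "rot": [0, 0, 0]},
    {"dp": [0, 0, 0.6], "rot": [0, 0, 0]},
    {"dp": [0, 0, 0.6], "rot": [0, 0, 0]},
    {"dp": [0, 0, 0.5], "rot": [0, 0, 0]},
    {"dp": [0, 0, 0], "rot": [0, 0, 0]},
  ],
)

```text
clock: 11.28
position: [0.6715, 0.2025, 0.1331]
eef_rot: [3.135, 0.002, 1.332]
force: [-1.0, -0.3, -1.4]
finger_gap: 0.0441
```

```bash
python3 -c "
from h import *
show('small',45,.01,.02);snap(10)"
```

```text
tgt [0.6167 0.2263 0.1065] dp [ 0.256 -1.475  0.654] rot [ 0.0042  0.0015 -0.0053] F [-0.98 -0.29 -1.37] [0.6715 0.2025 0.1331]
```

View pics/scene10.png

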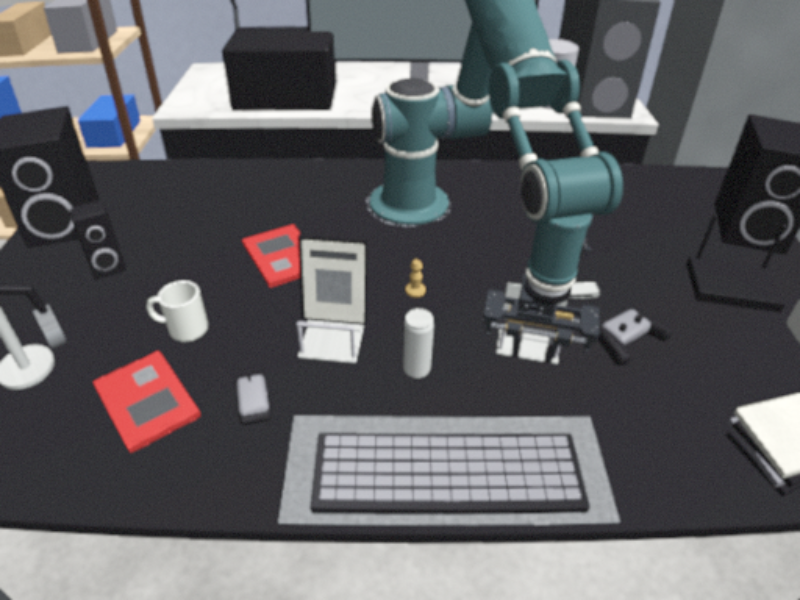

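Call:
play_rows(
  moves=[
    {"dp": [0.06, -0.1, 0.25], "rot": [0.004, 0, -0.005]},
    {"dp": [0.06, -0.15, 0.25], "rot": [0, 0, 0]},
    {"dp": [0.06, -0.2, 0.15], "rot": [0, 0, 0]},
    {"dp": [0.06, -0.25, 0.05], "rot": [0, 0, 0]},
    {"dp": [0, -0.25, 0], "rot": [0, 0, 0]},
    {"dp": [0, -0.2, 0], "rot": [0, 0, 0]},
    {"dp": [0, 0, 0], "rot": [0, 0, 0]},
  ],
)

```text
clock: 11.97
position: [0.6315, 0.2253, 0.1145]
eef_rot: [3.127, -0.006, 1.34]
force: [-0.1, -0.4, -1.0]
finger_gap: 0.0439
```

```bash
python3 -c "
from h import *
show('small',45,.0,.02)"
```

```text
tgt [0.607  0.2286 0.1065] dp [-0.061 -0.618  0.191] rot [ 0.0093 -0.0038 -0.0007] F [-0.15 -0.38 -1.03] [0.6315 0.2253 0.1145]
```

Call:
play_rows(
  moves=[
    {"dp": [-0.03, -0.1, 0.12], "rot": [0.009, -0.004, 0]},
    {"dp": [-0.02, -0.12, 0.12], "rot": [0, 0, 0]},
    {"dp": [0, -0.12, 0.05], "rot": [0, 0, 0]},
    {"dp": [0, -0.12, 0], "rot": [0, 0, 0]},
  ],
)

```text
clock: 12.3
position: [0.6124, 0.2286, 0.1037]
eef_rot: [3.139, -0.001, 1.341]
force: [-0.7, 0.3, 0.2]
finger_gap: 0.0441
```

```bash
python3 -c "
from h import *
show('small',45,.0,.02)"
```

```text
tgt [0.607  0.2286 0.1065] dp [-0.03  -0.132 -0.07 ] rot [ 0.0016 -0.0005  0.0001] F [-0.7   0.34  0.18] [0.6124 0.2286 0.1037]
```

Call:
play_rows(
  moves=[
    {"dp": [0, -0.12, 0], "rot": [0, 0, 0]},
    {"dp": [0, -0.11, -0.11], "rot": [0, 0, 0]},
    {"dp": [0, -0.11, -0.11], "rot": [0, 0, 0]},
  ],
)

```text
clock: 12.55
position: [0.6, 0.2315, 0.1132]
eef_rot: [3.135, -0.002, 1.341]
force: [0.5, -0.1, -1.3]
finger_gap: 0.0441
```

```bash
python3 -c "
from h import *
show('small',35,.0,.02);snap(11)"
```

```text
tgt [0.5921 0.2321 0.1208] dp [-0.031 -0.196 -0.192] rot [ 0.0042 -0.001  -0.    ] F [ 0.54 -0.13 -1.3 ] [0.6    0.2315 0.1132]
```

View pics/scene11.png

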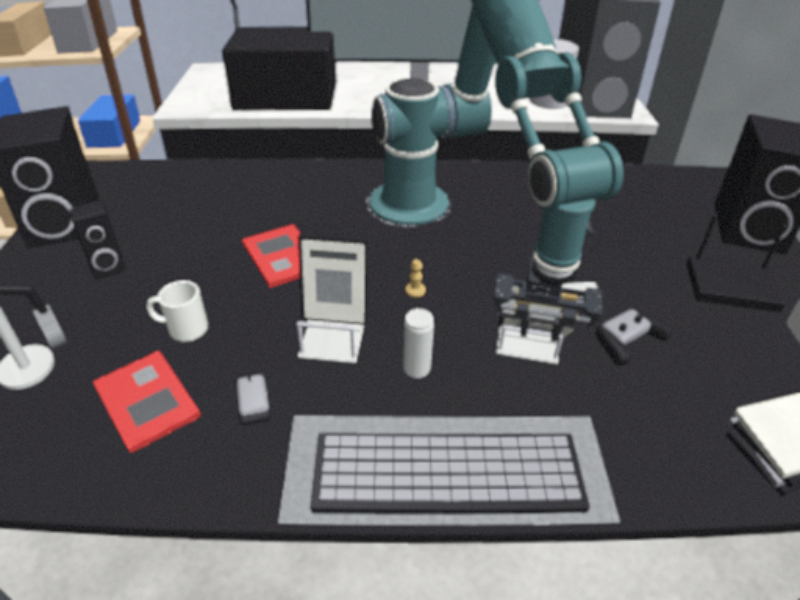

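Call:
play_rows(
  moves=[
    {"dp": [0, -0.12, -0.08], "rot": [0.004, 0, 0]},
    {"dp": [0, -0.12, -0.07], "rot": [0, 0, 0]},
    {"dp": [0, -0.12, -0.07], "rot": [0, 0, 0]},
    {"dp": [0, -0.12, -0.07], "rot": [0, 0, 0]},
  ],
)

```text
clock: 12.98
position: [0.58, 0.2362, 0.126]
eef_rot: [-3.141, -0.002, 1.34]
force: [0.2, 0.4, 0.7]
finger_gap: 0.0437
```

```bash
python3 -c "
from h import *
show('small',25,.0,.02);snap(12)"
```

```text
tgt [0.5748 0.2361 0.1319] dp [-0.032 -0.126 -0.148] rot [-0.0003 -0.0013 -0.0003] F [0.18 0.36 0.69] [0.58   0.2362 0.126 ]
```

View pics/scene12.png

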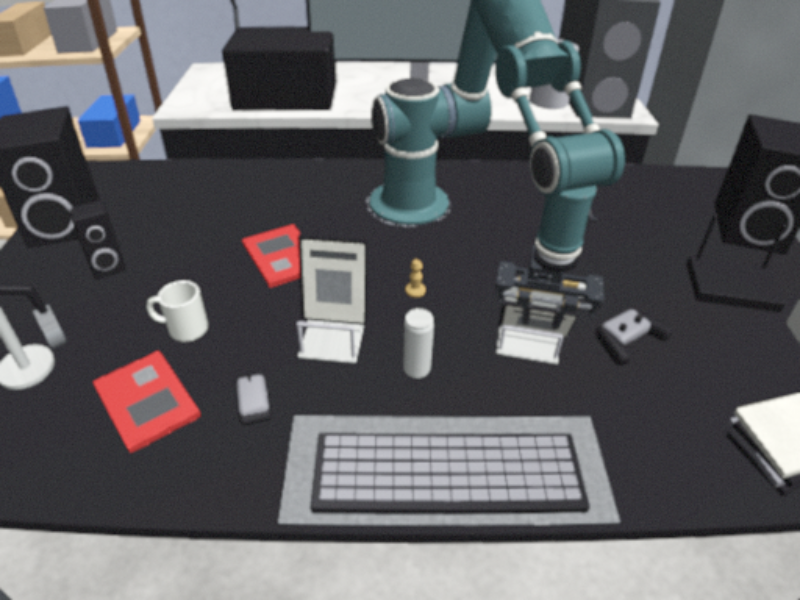

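Small case rising. Continue along the arc.

Call:
play_rows(
  moves=[
    {"dp": [0, -0.12, -0.07], "rot": [0, 0, 0]},
    {"dp": [0, -0.12, -0.06], "rot": [0, 0, 0]},
    {"dp": [0, -0.12, -0.06], "rot": [0, 0, 0]},
    {"dp": [0, -0.12, -0.05], "rot": [0, 0, 0]},
    {"dp": [0, -0.12, -0.04], "rot": [0, 0, 0]},
    {"dp": [0, -0.12, -0.04], "rot": [0, 0, 0]},
  ],
)

```text
clock: 13.58
position: [0.5482, 0.2433, 0.139]
eef_rot: [-3.139, -0.001, 1.341]
force: [0.1, 0.6, -0.6]
finger_gap: 0.0437
```

```bash
python3 -c "
from h import *
show('small',5,.0,.02);snap(13)"
```

```text
tgt [0.5355 0.2453 0.1435] dp [-0.022 -0.321 -0.111] rot [-0.0017 -0.0006 -0.0001] F [ 0.07  0.63 -0.63] [0.5482 0.2433 0.139 ]
```

View pics/scene13.png

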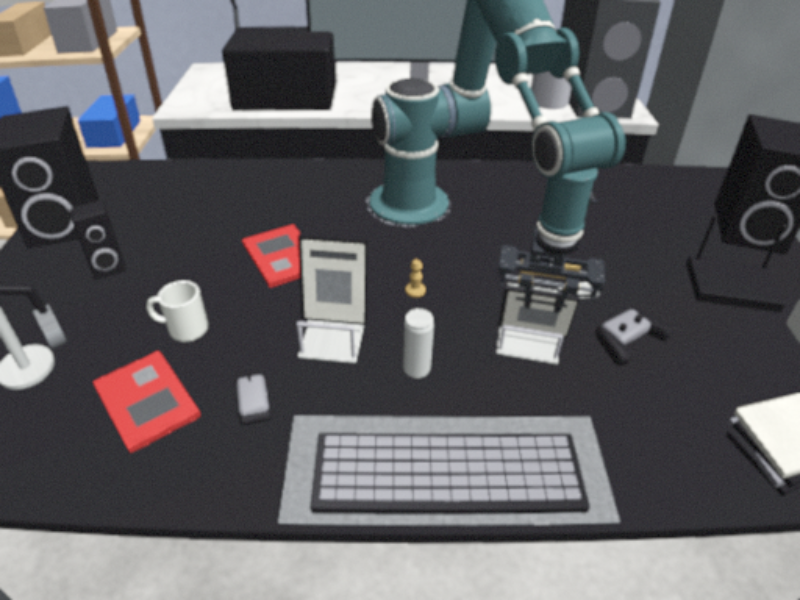

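Call:
play_rows(
  moves=[
    {"dp": [0, -0.12, -0.05], "rot": [0, 0, 0]},
    {"dp": [0, -0.12, -0.04], "rot": [0, 0, 0]},
    {"dp": [0, -0.12, -0.03], "rot": [0, 0, 0]},
    {"dp": [0, -0.12, -0.02], "rot": [0, 0, 0]},
    {"dp": [0, -0.12, 0], "rot": [0, 0, 0]},
    {"dp": [0, -0.12, 0], "rot": [0, 0, 0]},
    {"dp": [0, -0.1, 0], "rot": [0, 0, 0]},
    {"dp": [0, -0.1, 0], "rot": [0, 0, 0]},
    {"dp": [0, 0, 0], "rot": [0, 0, 0]},
  ],
)

```text
clock: 14.43
position: [0.5081, 0.2526, 0.1453]
eef_rot: [-3.139, -0.001, 1.341]
force: [0.4, -0.0, 0.4]
finger_gap: 0.044
```

```bash
python3 -c "
from h import *
show('small',-12,.0,.02);snap(14)"
```

```text
tgt [0.5    0.2536 0.1413] dp [-0.02  -0.203  0.1  ] rot [-0.0018 -0.0006  0.0002] F [ 0.41 -0.03  0.39] [0.5081 0.2526 0.1453]
```

View pics/scene14.png

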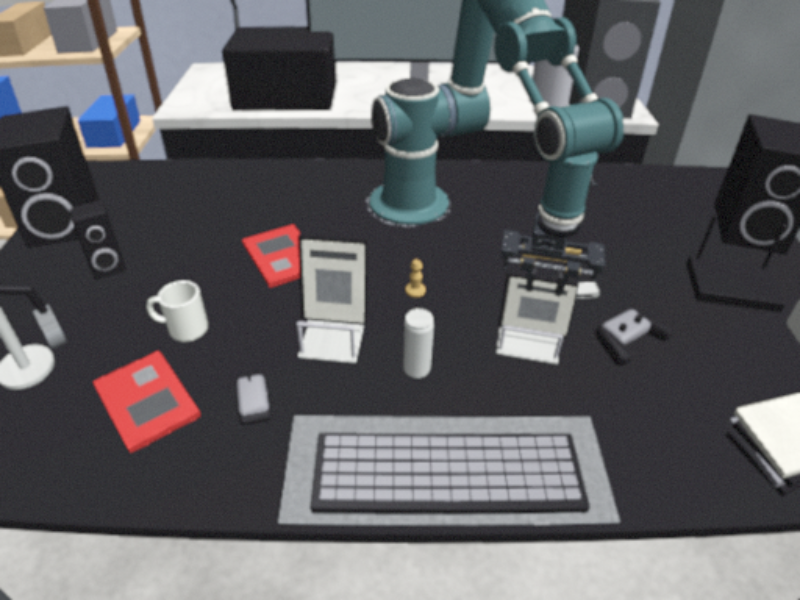

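Call:
play_rows(
  moves=[
    {"dp": [0, 0.2, 0], "rot": [0, 0, 0]},
    {"dp": [0, 0.3, 0], "rot": [0, 0, 0]},
    {"dp": [0, 0.5, -0.2], "rot": [0, 0, 0]},
    {"dp": [0, 0.4, -0.6], "rot": [0, 0, 0]},
    {"dp": [0, 0.2, -0.8], "rot": [0, 0, 0]},
    {"dp": [0, 0, -0.8], "rot": [0, 0, 0]},
    {"dp": [0.6, 0, -0.4], "rot": [0, 0, 0]},
    {"dp": [0.8, 0, 0], "rot": [0, 0, 0]},
    {"dp": [0.8, 0, 0], "rot": [0, 0, 0]},
    {"dp": [0.8, 0, 0], "rot": [0, 0, 0]},
    {"dp": [0.8, -0.2, 0], "rot": [0, 0, 0]},
    {"dp": [0.8, -0.2, 0], "rot": [0, 0, 0]},
    {"dp": [0.8, -0.2, 0], "rot": [0, 0, 0]},
    {"dp": [0.8, -0.2, 0], "rot": [0, 0, 0]},
    {"dp": [0.8, -0.2, 0], "rot": [0, 0, 0]},
    {"dp": [0.8, -0.2, 0], "rot": [0, 0, 0]},
    {"dp": [0, 0, 0], "rot": [0, 0, 0]},
    {"dp": [0, 0, 0], "rot": [0, 0, 0]},
  ],
)

```text
clock: 16.03
position: [0.6269, 0.5582, 0.2581]
eef_rot: [3.134, -0.004, 1.327]
force: [0.6, -0.0, 0.5]
finger_gap: 0.0442
```

Run:
```python
from h import *
ims={n:get_image(n)[:,:,::-1].copy() for n in("scene","top")}
print(get_obs()["position"],get_obs()["force"])
cv2.imwrite("pics/scene15.png",cv2.resize(ims["scene"],(800,600)));cv2.imwrite("pics/top15.png",cv2.resize(ims["top"],(800,600)))
for k,r in {"tall":{"scene":(180,140,70,95),"top":(270,160,70,75)},"small":{"scene":(305,165,80,70),"top":(150,165,75,70)}}.items():
    o=[]
    for n,(x,y,w,h) in r.items():
        K=400/w;I=cv2.resize(ims[n][y:y+h,x:x+w],None,fx=K,fy=K,interpolation=cv2.INTER_CUBIC)
        for P,c in((case_pts(k,-12)[:4],(0,0,255)),(case_pts(k,-12)[4:],(255,100,0)),(back(k),(0,255,0))):
            cv2.polylines(I,[((proj(n,st2w(POSE[k],P))-[x,y]+.5)*K).astype(np.int32)],True,c,1)
        o.append(I)
    H=max(i.shape[0] for i in o)
    cv2.imwrite(f"pics/end_{k}.png",np.hstack([cv2.copyMakeBorder(i,0,H-i.shape[0],0,0,0) for i in o]))
```

```text
[0.62642335 0.55690108 0.25789578] [-6.45051575e-01  8.59640417e-02  8.51959932e-05]
```

View pics/end_tall.png

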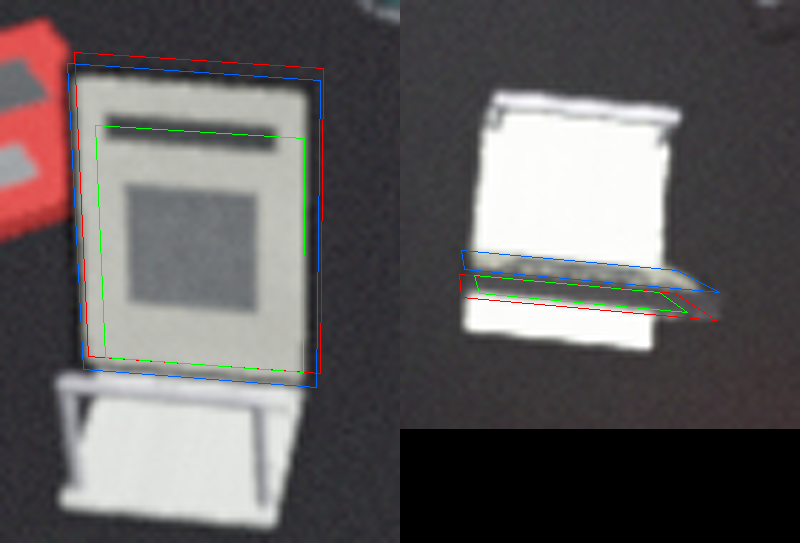

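View pics/end_small.png

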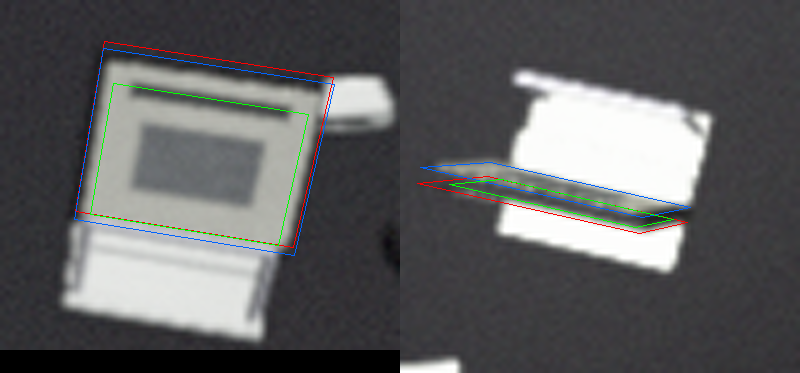

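View pics/top15.png

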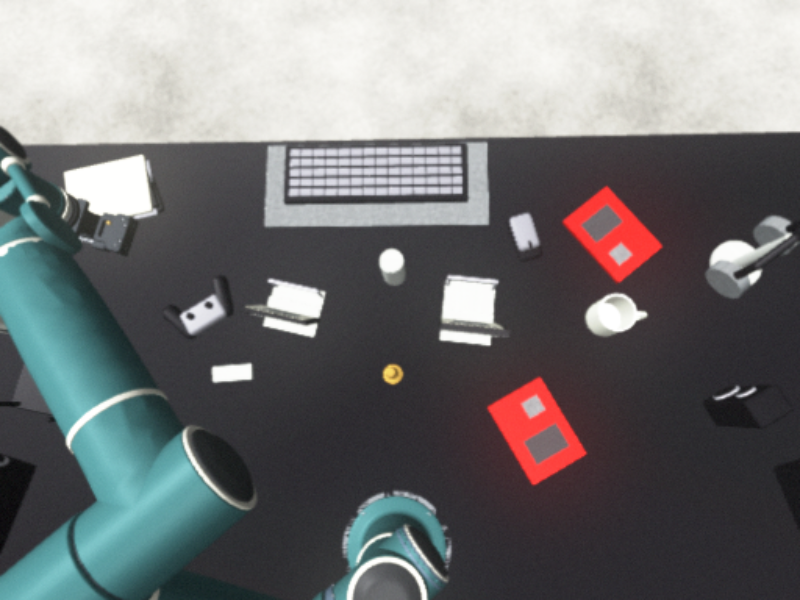

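View pics/scene15.png

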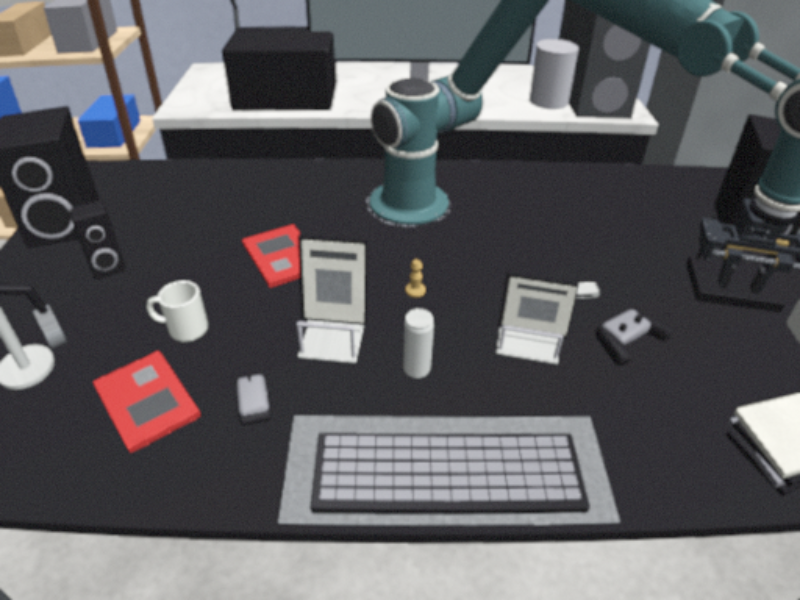

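```bash
python3 -c "
from cell import *
print(close_job(),get_obs()['clock'])"
```

```text
the job is handed in; nothing more can be done
the job is handed in; nothing more can be done
```

I pushed the tall case and then the small case by their top edges, up and over. Both now rest back on their backrests with the foot on the ledge, and I handed the job in at about 16 s. I only pushed with the part-open fingers, at under about 5 N wherever I read the force, and then backed the arm off clear of everything.

- **Final pictures:** outlines of the expected resting position (leaning back 12 deg) line up with both cases in both cameras to about 2 pixels, roughly 7 mm. The can, mug, mouse, gamepad, figurine, hub and both red look-alikes look unmoved.
- **Checks that disagreed:** the first stand pose for the small case, taken from the scene camera, was about 8 mm and 3–4 deg off the top camera. I used values close to the top camera's fit, and the final outlines agree with it. The first touch on the tall case read about 4.5 N because of friction, which eased once the fingers rose along the arc.

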